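Lock the swivel and seat the keyed collar on a crane hook

ROBOT

A 6-joint arm with a two-finger parallel gripper is mounted at the origin on the work surface. World frame = base frame: x ahead of the robot, y to its left, z up, the work surface at z = 0. Lengths are in m, angles in rad, forces in N, time in s.
With the tool pointing down it reaches from about 0.3 to 0.775 m from the base axis. Payload 14.6 kg.
Tool frame: the origin (TCP) lies at the very end of the fingers, on their centre line; the grasp point (between the pads) lies 19 mm behind it; z points along the fingers, y is the line along which they close (so a half turn about z gives the same grasp; the last joint's range is limited). The gripper opens to 94 mm and grips with 3 to 60 N. Pads are 16 mm wide; open, the fingers measure 119 mm over their backs; the gripper's body (75 mm by 177 mm) begins 78 mm behind the grasp point.
Start: joints at [1.275, 0.3, 1.521, -0, 1.321, -0.067], TCP at [0.125, 0.536, 0.205] pointing down, gripper open.
Joint ranges: [-3.03, 3.03], [-0.79, 2.21], [0.23, 2.52], [-1.04, 4.18], [0, 3.07], [-2.55, 2.55]. Speed limits (rad/s): [2.22, 2.22, 2.57, 3.14, 3.14, 3.14].

INTERFACE

Orientations are given as [roll, pitch, yaw] about the fixed x, y, z axes, in that order (R = Rz(yaw) Ry(pitch) Rx(roll)).
In Python, from station import ctrl, camera, camera_info, finder gives the robot as it stands.
- The arm moves only by the tool carry_out, never from a script. Its argument "motion" is a list of rows, each a list of 2 entries, a list of its own where there are three numbers: the shift along the tool's x, y, z as a fraction of full scale, then the turn about the tool's z as a fraction of full scale. A call has 1 to 12 rows; each row is the pose to reach, as a shift and turn from the pose commanded when the call began, along the tool's axes at that moment, turning the shorter way round; what a row does not reach only later rows make up. Full scale, the value 1, is 200 mm for a shift and 360 degrees for a turn. A row lasts 1/10 s, in which the tool goes at most 50 mm and 8.59 degrees, less where a joint would pass 70% of its speed; a pose out of reach is approached as far as the arm can. A call with a number of a shift or a turn outside -1 to 1 is refused whole. A call with a gripper value outside its range is refused whole. "hand" is the closure, from -1 (fully open) to 1 (shut), set as the call begins (left out, the last holds). The fingers move at their own pace and stop on an object; "force" is the grip in N (left out, the last holds). Time passes only in rows, so rows that repeat a pose let the fingers close. It gives the time, the measured TCP pose, the force, the opening and the grip force at its end, in the units of the state.
- ctrl.get_obs(): the state, without advancing time (a new reading comes with each control period).
- camera(name): name is "scene" or "top" or "wrist"; returns (picture, depth): 400x640x3 uint8, blue, green, red; 400x640 float32, m along the optical axis (not along the pixel's ray), 0 where there is no reading.
- camera_info(name): a dict with "camera_matrix" (3x3 intrinsics, pixels), "origin" and "attitude" of the camera in the world. Camera axes: x right, y down, z forward; pixel columns grow to the right and rows downward; lengths in m; the calibration is good to about 2 mm. A picture is of the moment at which its call begins: read the wrist's pose just before it. camera_info takes no time and is no camera call; for the wrist camera it gives the pose at the moment of the call.
- ctrl.hand_in(): hands the job in; it is judged then, once.
Trained networks look in the newest picture that a camera, given by its name, has taken for a name from the list of things; names that differ only in an ending like _2 or _b are one class to them, and where a whole thing is asked for, a point or a joint stands for the part that bears it (a point fixed in the world has none). Each returns a list of dicts, best first, with "conf" (0 to 1); they miss things now and then, are a little off and sometimes report something else, mostly with a low value. They report only what shows in the picture. A call takes as long as a camera call.
- finder.boxes_of(camera, query): "location" ([column, row] in pixels, amid what is visible of it).
- finder.cut_out(camera, query): "mask" (400x640 bool, what is visible of it) and "location" ([column, row] in pixels, amid what is visible of it).
- finder.pinpoint(camera, query): "location" ([column, row] in pixels: a listed point, or the origin of a listed thing).
The state is a dict: "time_s": time; "qpos": joint angles; "joint_vel": joint speeds; "tau": joint torques, N m; "ee_pos": TCP position; "eef_rot": TCP orientation; "force": force on the tool from outside, world axes, zero at the start; "moment": the same for the moment, N m; "grip_width": finger opening in m; "grip_force": force on a finger pad.
Only numpy, scipy, OpenCV 4.12 (cv2) and the standard library are available. Lean on these libraries where they do the work, as an engineer would, in place of code of your own. Each camera call takes 0.05 s, during which the arm holds its last target. There are 200 camera calls.

TASK

First turn the black clamp knob on the yellow hook's stand clockwise until its white pointer is on the red mark, which locks the hook's swivel stem. Then press and turn the knurled collar on the stem until its hidden keyways drop over the stem's cross pin, push it down fully home against its spring, and finish while still holding it pushed home, as it would be held for a mate to fit the retaining screw. Leave the other things on the shelf where they are.

Things in the scene. Friction and masses are not known exactly. Their poses are not given: they have to be found in the camera images.
- hook_stand: Grey steel hook stand, fixed, base plate 140 x 270 x 15 mm. A squat yellow swivel hook sits in its slotted cheeks, its bare steel stem upright; 130 mm beside it is the grey clamp post with the black knob on top. Origin on the shelf under the plate; its y axis runs from the stem (y = -60 mm) to the knob (y = +70 mm), z up.
- knob_axis (a point): Centre of the clamp knob's top face, on its vertical axis, 207 mm above the shelf. Knob: black, ribbed, round, 46 mm diameter, 26 mm tall (181 to 207 mm above the shelf), over a silver dial plate 72 mm in diameter whose top is 179 mm up. The white line on its top and side is the pointer.
- lock_mark (a point): The red index mark on the silver dial plate, 30 mm from the knob's axis, 180 mm above the shelf. The pointer has to end up over it.
- clamp_knob (a joint): Knob angle, rad, growing clockwise seen from above; 0: pointer along the stand's -x; 1.35: pointer on the red mark. Stops at -0.25 and 1.75. Starts between -0.05 and 0.5, turns stiffly (0.12 N m, about 0.2 near the mark as the clamp shoe bites), stays where it is left. Until it is on the mark the stem is free and tends to turn along with the collar.
- seat (a point): Point on the stem's axis on the flat top of the steel swivel drum (68 mm diameter), 165 mm above the shelf: the collar's underside is here when fully home. A brass spring cup, 56 mm diameter, lifts the collar 14 mm above it and sinks into the drum as the collar is pushed (spring 5 N at first, 14 N when home).
- collar: Loose dark steel knurled collar on the stem, about 0.34 kg. Origin: centre of its underside, z up. Two keyways, 14 mm wide, cut from below along its +x and -x and closed on top, fit over the two ends of the stem's cross pin (about 0.15 rad play either way). It starts on the spring cup, 14 mm above the seat; out of line, the pin stops it 13 mm above the seat; in line, it goes all the way down.
- collar_grip (a point): Point on the collar's axis 20 mm above its underside, the middle of the knurled grip: 54 mm diameter, from 6 to 34 mm above the underside, bore 33 mm. Below the grip is a flange, 62 mm diameter and 6 mm thick, on which fingertips can push.
- stem_top (a point): Centre of the stem's top end, 217 mm above the shelf (52 mm above the seat); stem 30 mm diameter. The steel cross pin, 8 mm thick, 44 mm long, its top 13 mm above the seat, is out of sight under the collar and its direction differs each time: press lightly while turning the collar, either way, at most half a turn. Once keyed the collar no longer turns on the stem.
- go_ring: Bystander: brass go-gauge ring, 68 mm outside, 14 mm tall, lying flat. Origin under its centre.
- bumper: Bystander: black rubber bumper block, 80 x 50 x 40 mm. Origin under its centre.
- caliper_case: Bystander: orange plastic dial caliper case, 90 x 230 x 30 mm, lying flat. Origin under its centre.
- grease_tin: Bystander: blue grease tin, 72 mm diameter, 75 mm tall. Origin under its centre.
- spanner: Bystander: steel spanner, 190 mm long, lying flat.

How it is judged:
By the outcome, as a careful person would: the job done as asked, in the order asked, and still so for the second after the job is handed in, while the arm keeps its last pose, push and grip.
It also fails if it takes over 66 s, if anything falls off the work surface, if the arm or the gripper's body presses on something with over 40 N, if the wrist force passes 120 N, or if a joint passes its speed limit or range.

## Working session

There is one attempt and no reset: what is moved stays moved. The work goes in short steps, Python scripts to look and compute and a tool call to move; the robot and the scene stay as the last step left them, time stands still between calls to the robot, and variables do not carry over. Pictures are saved under pics/ and viewed, at most 10 in all, crops included, and the job is handed in when it is done.

Besides the shell and the picture viewer there is one more tool, called after "Call:" as name(argument=value, ...), one argument or row to a line, values as JSON. carry_out: Moves the arm, as the interface text tells. Its arguments: {"type":"object","properties":{"motion":{"type":"array","items":{"type":"array"}},"hand":{"type":"number"},"force":{"type":"number"}},"required":["motion"]}

```bash
ls; mkdir -p pics; cat > h.py <<'E'
import numpy as np, cv2
from station import ctrl,camera,camera_info,finder
def ray(cam,px):
    i=camera_info(cam);K=np.array(i["camera_matrix"]);o=np.array(i["origin"]);A=np.array(i["attitude"])
    if A.shape!=(3,3):
        from scipy.spatial.transform import Rotation as R
        A=R.from_euler('xyz',A).as_matrix()
    d=A@np.linalg.solve(K,[px[0],px[1],1.]);return o,d
def atz(cam,px,z):
    o,d=ray(cam,px);return o+d*(z-o[2])/d[2]
E
python3 - <<'E'
from h import *
for c in ["top","scene"]:
    im,d=camera(c);cv2.imwrite(f"pics/{c}0.png",im)
    print(c,camera_info(c))
    for q,z in [("knob_axis",.207),("lock_mark",.18),("stem_top",.217),("collar_grip",.199),("collar",.179),("hook_stand",0),("go_ring",0),("bumper",0),("grease_tin",0),("caliper_case",0)]:
        for r in finder.pinpoint(c,q)[:2]:
            print(q,round(r["conf"],2),np.round(r["location"],1),np.round(atz(c,r["location"],z),4))
print(ctrl.get_obs())
E
```

```text
pics
top {'camera_matrix': array([[469.12838396,   0.        , 313.47907381],
       [  0.        , 469.12838396, 202.90491999],
       [  0.        ,   0.        ,   1.        ]]), 'origin': array([0.19854297, 0.01890828, 1.5319241 ]), 'attitude': array([-2.92105874,  0.00518286, -1.59891838])}
knob_axis 0.77 [315.3 207.7] [0.4813 0.0126 0.207 ]
knob_axis 0.22 [308.9 216.7] [0.4554 0.0317 0.207 ]
lock_mark 0.69 [307.4 219. ] [0.4539 0.0366 0.18  ]
stem_top 0.88 [359.2 189.8] [ 0.5283 -0.1157  0.217 ]
stem_top 0.26 [191.2 188.5] [0.5465 0.3703 0.217 ]
collar_grip 0.52 [353.5 190.6] [ 0.5309 -0.1007  0.199 ]
collar 0.52 [354.2 190.5] [ 0.5361 -0.1046  0.179 ]
hook_stand 0.67 [333.8 210. ] [ 0.5158 -0.0499  0.    ]
hook_stand 0.16 [190.9 189.1] [0.6019 0.4292 0.    ]
bumper 0.79 [455. 250.] [ 0.3709 -0.4406  0.    ]
bumper 0.62 [175.3 242. ] [0.4236 0.4753 0.    ]
grease_tin 0.71 [192.  189.5] [0.6004 0.4254 0.    ]
grease_tin 0.32 [172.3 241.3] [0.4262 0.4853 0.    ]
caliper_case 0.75 [314.5 205.6] [0.5327 0.014  0.    ]
caliper_case 0.59 [174.1 243.2] [0.4197 0.4792 0.    ]
scene {'c
[... 903 characters left out ...]
1 143.4] [0.4348 0.4724 0.    ]
{'time_s': 1.1, 'qpos': array([ 1.27538917e+00,  2.99876806e-01,  1.52102382e+00,  1.11919395e-05,
        1.32067299e+00, -6.65794071e-02]), 'joint_vel': array([-0.00078635,  0.00137436,  0.00089294,  0.00049501, -0.00048652,
       -0.00010406]), 'tau': array([-3.63263034e-04, -5.31671691e+01, -3.52919698e+01,  7.08800624e-02,
        2.11537443e-02,  7.20074445e-05]), 'ee_pos': array([0.12474527, 0.53565425, 0.20544822]), 'eef_rot': array([ 3.14157294e+00, -9.55322392e-06,  2.91276214e+00]), 'force': array([-0.35030143, -0.44884417,  0.55712686]), 'moment': array([-0.01373655,  0.04314085, -0.03588146]), 'grip_force': 0.0, 'grip_width': 0.09422617943375339}
```

```bash
python3 - <<'E'
import cv2,numpy as np
a=cv2.imread("pics/top0.png")[150:260,260:420];b=cv2.imread("pics/scene0.png")[140:280,220:400]
cv2.imwrite("pics/c0.png",np.vstack([cv2.resize(a,(436,300),interpolation=2),cv2.resize(b,(436,300),interpolation=2)]))
E
```

```text
(no output)
```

View pics/c0.png

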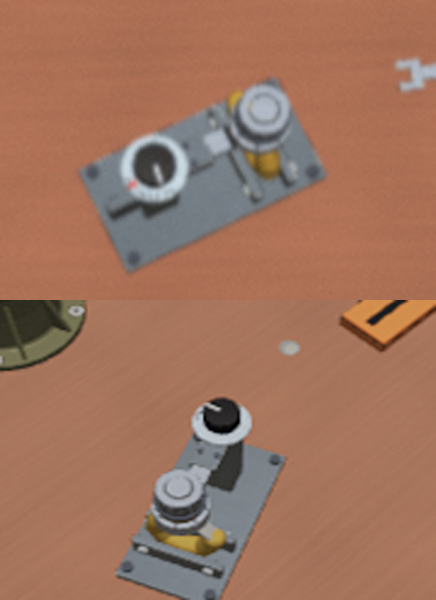

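View pics/scene0.png

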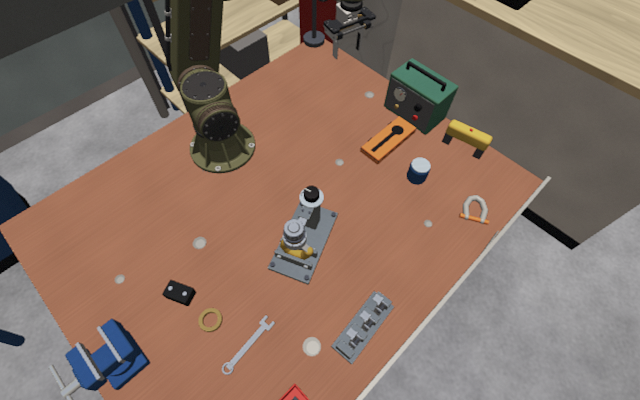

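Call:
carry_out(
  motion=[
    [[0, 0, -0.35], 0],
    [[-0.25, -0.23, -0.7], 0],
    [[-0.5, -0.46, -0.7], 0],
    [[-0.77, -0.72, -0.7], 0],
    [[-0.77, -0.72, -0.7], 0],
  ],
  hand=-1,
)

```text
time_s: 1.6
ee_pos: [0.2217, 0.3904, 0.3382]
eef_rot: [3.141, 0.0, 2.914]
force: [1.5, 0.3, 0.4]
grip_width: 0.0939
grip_force: 0.0
```

Call:
carry_out(
  motion=[
    [[-0.25, -0.23, 0], 0],
    [[-0.5, -0.46, 0], 0],
    [[-0.75, -0.7, 0], 0],
    [[-0.98, -0.92, 0], 0],
    [[-0.98, -0.92, 0], 0],
  ],
)

```text
time_s: 2.1
ee_pos: [0.3606, 0.1821, 0.3378]
eef_rot: [3.141, 0.001, 2.913]
force: [-0.2, 0.9, -0.0]
grip_width: 0.0936
grip_force: 0.0
```

Call:
carry_out(
  motion=[
    [[-0.25, -0.23, 0], 0],
    [[-0.5, -0.46, 0], 0],
    [[-0.56, -0.51, 0], 0],
    [[-0.56, -0.51, 0], 0],
  ],
)

```text
time_s: 2.5
ee_pos: [0.4478, 0.0553, 0.3367]
eef_rot: [-3.141, -0.001, 2.908]
force: [-0.2, -0.1, 0.1]
grip_width: 0.0943
grip_force: 0.0
```

```bash
cat > look.py <<'E'
from h import *
import sys
ctrl.get_obs(); im,d=camera("wrist");cv2.imwrite(sys.argv[1],im)
for q,z in [("knob_axis",.207),("lock_mark",.18),("stem_top",.217),("collar_grip",.199),("hook_stand",0)]:
    for r in finder.pinpoint("wrist",q)[:1]:
        u,v=np.round(r["location"]).astype(int)
        print(q,round(r["conf"],2),np.round(r["location"],1),np.round(atz("wrist",r["location"],z),4), d[min(v,399),min(u,639)])
o=ctrl.get_obs();print({k:np.round(o[k],3) for k in("time_s","qpos","ee_pos","eef_rot","force","moment","grip_width")})
print(camera_info("wrist")["origin"])
E
python3 look.py pics/w1.png
```

```text
knob_axis 0.93 [279.5 235.6] [0.4784 0.0103 0.207 ] 0.32565817
lock_mark 0.61 [302.3 205.4] [0.4588 0.0388 0.18  ] 0.3452829
hook_stand 0.68 [262.2 218. ] [ 0.5073 -0.0507  0.    ] 0.3507629
{'time_s': np.float64(2.8), 'qpos': array([ 0.053,  0.   ,  1.562,  0.   ,  1.579, -1.291]), 'ee_pos': array([0.446, 0.06 , 0.338]), 'eef_rot': array([3.141, 0.   , 2.915]), 'force': array([-0.189,  0.545,  0.176]), 'moment': array([ 0.027,  0.077, -0.01 ]), 'grip_width': np.float64(0.094)}
[0.37959079 0.07489593 0.51634515]
```

View pics/w1.png

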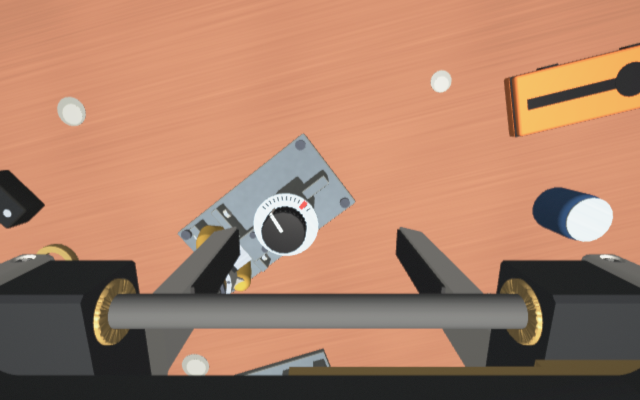

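```bash
cat > meas.py <<'E'
from h import *
import sys
def meas(c,im,box):
    x0,y0,x1,y1=box
    hsv=cv2.cvtColor(im,cv2.COLOR_BGR2HSV);m=np.zeros(im.shape[:2],np.uint8);m[y0:y1,x0:x1]=1
    # knob: dark blob
    dk=((hsv[...,2]<75)&(m>0)).astype(np.uint8)
    n,l,s,ce=cv2.connectedComponentsWithStats(dk);k=1+np.argmax(s[1:,4])
    h=cv2.convexHull(np.argwhere(l==k)[:,::-1].astype(np.int32))
    red=np.argwhere((m>0)&(hsv[...,1]>140)&((hsv[...,0]<8)|(hsv[...,0]>172))&(hsv[...,2]>120))[:,::-1]
    disc=cv2.fillPoly(np.zeros(im.shape[:2],np.uint8),[h],1)
    w=np.argwhere((disc>0)&(hsv[...,2]>150)&(hsv[...,1]<70))[:,::-1]
    P=lambda px,z:np.array([atz(c,p,z)[:2] for p in px])
    print("knobblob",s[k],"hull c",cv2.minEnclosingCircle(h.astype(np.float32)))
    W=P(w,.207);Rd=P(red,.18)
    print("white n",len(W),W.mean(0),"ends",W[np.argmin(W@[1,0])],W[np.argmax(W@[1,0])]);print("red",len(Rd),Rd.mean(0))
    u,sv,vt=np.linalg.svd(W-W.mean(0));print("dir",vt[0],"ang",np.arctan2(vt[0][1],vt[0][0]))
    return W,Rd
im=cv2.imread("pics/w1.png");meas("wrist",im,(250,190,322,258))
a=im[180:265,240:330];cv2.imwrite("pics/w1c.png",cv2.resize(a,None,fx=6,fy=6,interpolation=2))
E
python3 meas.py
```

```text
knobblob [ 262  207   44   45 1034] hull c ((283.3490905761719, 228.9707794189453), 22.685155868530273)
white n 84 [0.46419126 0.01191837] ends [0.45301542 0.0097143 ] [0.47493331 0.01448933]
red 21 [0.4583676  0.04029833]
dir [0.95906948 0.28317085] ang 0.28709868139302774
```

View pics/w1c.png

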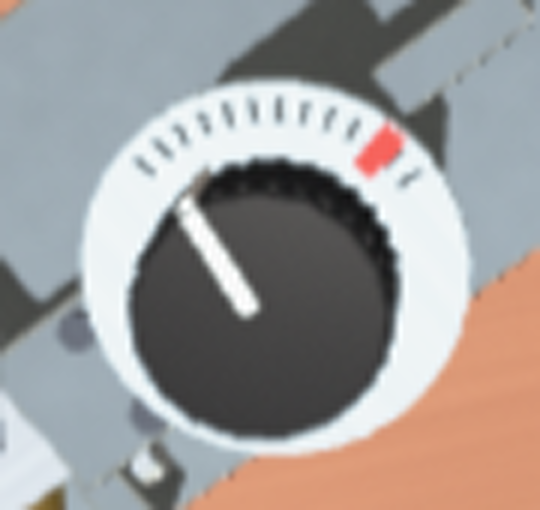

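```bash
python3 - <<'E'
from h import *
k=atz("wrist",(283.7,233),.207);d=atz("wrist",(286,224.5),.179);r=atz("wrist",(240+380/6,180+150/6),.18)
p=atz("wrist",(240+185/6,180+205/6),.207);q=atz("wrist",(240+250/6,180+312/6),.207)
print(k,d,r,p,q)
a=lambda v:np.arctan2(v[1],v[0])
print("mark",a(r-d),a(r-k),"ptr",a(p-q),a(p-k), "mark r",np.linalg.norm((r-d)[:2]))
E
```

```text
[0.47660901 0.01692492 0.207     ] [0.47629101 0.0166701  0.179     ] [0.45861167 0.04088434 0.18      ] [0.45416434 0.00923178 0.207     ] [0.47508777 0.01515751 0.207     ]
mark 2.201453285234401 2.215038828838999 ptr -2.865609658304736 -2.8113818416028 mark r 0.02998146862088462
```

Call:
carry_out(
  motion=[
    [[-0.197, -0.175, 0.1], 0],
    [[-0.197, -0.175, 0.3], 0],
    [[-0.197, -0.175, 0.5], 0],
    [[-0.197, -0.175, 0.65], 0],
    [[-0.197, -0.175, 0.77], 0],
    [[-0.197, -0.175, 0.77], 0],
    [[-0.197, -0.175, 0.77], 0],
  ],
)

```text
time_s: 3.5
ee_pos: [0.4766, 0.0169, 0.1845]
eef_rot: [3.141, 0.001, 2.914]
force: [1.1, 0.5, 1.3]
grip_width: 0.0939
grip_force: 0.0
```

Call:
carry_out(
  motion=[
    [[0, 0, 0], 0],
    [[0, 0, 0], 0],
    [[0, 0, 0], 0],
    [[0, 0, 0], 0],
    [[0, 0, 0], 0],
    [[0, 0, 0], 0],
    [[0, 0, 0], 0],
    [[0, 0, 0], 0],
  ],
  hand=1,
  force=30,
)

```text
time_s: 4.3
ee_pos: [0.4755, 0.0122, 0.1835]
eef_rot: [-3.133, -0.001, 2.912]
force: [-9.6, -33.5, 5.2]
grip_width: 0.0453
grip_force: 30.0
```

Call:
carry_out(
  motion=[
    [[0, -0.012, 0], 0],
    [[0, -0.026, 0], 0],
    [[0, -0.026, 0], 0],
  ],
)

```text
time_s: 4.6
ee_pos: [0.4754, 0.0118, 0.1836]
eef_rot: [3.14, 0.0, 2.913]
force: [1.4, 5.8, -0.2]
grip_width: 0.0456
grip_force: 30.0
```

Call:
carry_out(
  motion=[
    [[0, 0, 0], 0.02],
    [[0, 0, 0], 0.04],
    [[0, 0, 0], 0.06],
    [[0, 0, 0], 0.08],
    [[0, 0, 0], 0.1],
    [[0, 0, 0], 0.12],
    [[0, 0, 0], 0.14],
    [[0, 0, 0], 0.16],
    [[0, 0, 0], 0.18],
    [[0, 0, 0], 0.197],
    [[0, 0, 0], 0.197],
    [[0, 0, 0], 0.197],
  ],
  force=40,
)

```text
time_s: 5.8
ee_pos: [0.4774, 0.0134, 0.1836]
eef_rot: [3.135, -0.004, 1.675]
force: [21.1, 18.6, -9.5]
grip_width: 0.0456
grip_force: 40.0
```

```bash
python3 look.py pics/w2.png; python3 - <<'E'
import cv2
im=cv2.imread("pics/w2.png");cv2.imwrite("pics/w2c.png",cv2.resize(im[120:400,180:480],None,fx=2,fy=2))
E
```

```text
knob_axis 0.74 [316.2 263.1] [0.4769 0.0096 0.207 ] 0.16769747
lock_mark 0.78 [290.4 200.7] [0.459  0.0355 0.18  ] 0.18798119
{'time_s': np.float64(6.1), 'qpos': array([-0.051,  0.155,  1.751,  0.005,  1.23 , -0.158]), 'ee_pos': array([0.477, 0.013, 0.184]), 'eef_rot': array([ 3.135, -0.004,  1.676]), 'force': array([21.106, 18.497, -9.79 ]), 'moment': array([ 3.33 , -3.446, -0.01 ]), 'grip_width': np.float64(0.045)}
[0.46904949 0.07902548 0.3625164 ]
```

View pics/w2c.png

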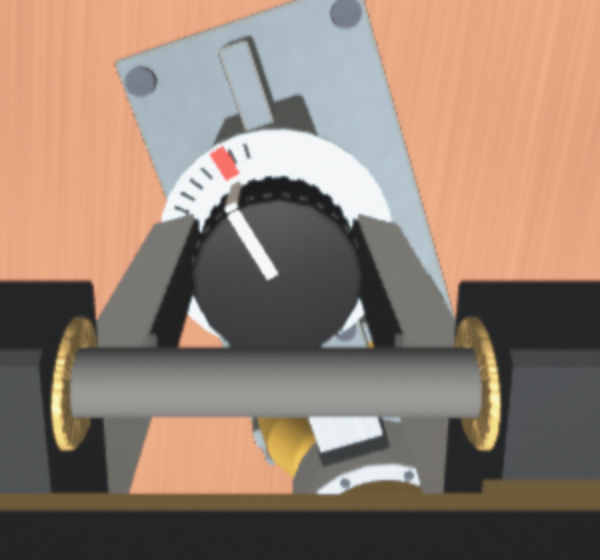

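```bash
cat > ang.py <<'E'
from h import *
import sys
# args: crop px of pointer tip, tail, mark, knobcenter ; offset ox,oy scale
def go(t,q,r,k,ox,oy,s):
    f=lambda p:(ox+p[0]/s,oy+p[1]/s)
    T=atz("wrist",f(t),.207);Q=atz("wrist",f(q),.207);M=atz("wrist",f(r),.18);C=atz("wrist",f(k),.207)
    a=lambda v:np.arctan2(v[1],v[0])
    print("C",C,"M",M,"rM",np.linalg.norm((M-C)[:2]),"rT",np.linalg.norm((T-C)[:2]))
    print("mark",a(M-C),"line",a(T-Q),"tipC",a(T-C),"tip->mark",a(M-T))
E
python3 - <<'E'
from ang import *
go((235,211),(271,275),(225,164),(277,274),180,120,2)
im=cv2.imread("pics/w2.png")
hsv=cv2.cvtColor(im,cv2.COLOR_BGR2HSV)
red=np.argwhere((hsv[...,1]>100)&((hsv[...,0]<6)|(hsv[...,0]>172))&(hsv[...,2]>120)); red=red[(abs(red[:,1]-292)<12)&(abs(red[:,0]-202)<14)]
w=np.argwhere((hsv[...,2]>150)&(hsv[...,1]<70));w=w[(w[:,1]>290)&(w[:,1]<318)&(w[:,0]>223)&(w[:,0]<260)]
print(len(red),red.mean(0),len(w),w.mean(0),w.min(0),w.max(0))
W=np.array([atz("wrist",p[::-1],.207)[:2] for p in w]);v=np.linalg.svd(W-W.mean(0))[2][0];print(np.arctan2(*(v[::-1])),W.mean(0))
# dial mask at z .179: fit silver ellipse
R=np.array([atz("wrist",p[::-1],.18)[:2] for p in red]);print(R.mean(0))
sv=((hsv[...,2]>205)&(hsv[...,1]<30)).astype(np.uint8);sv[:180]=0;sv[240:]=0;sv[:,:258]=0;sv[:,380:]=0
# outer dial edge pts: top-most silver pixel per column
pts=[]
for c in range(264,374):
    r=np.flatnonzero(sv[:,c]); 
    if len(r): pts.append(atz("wrist",(c,r[0]),.179)[:2])
pts=np.array(pts);
from scipy.optimize import least_squares
s=least_squares(lambda x:np.linalg.norm(pts-x,axis=1)-.036,[.477,.012],loss="soft_l1",f_scale=5e-4);print("dial c",s.x,s.cost)
c=s.x;m=R.mean(0)-c;print("mark",np.arctan2(m[1],m[0]),np.linalg.norm(m))
E
```

```text
C [0.47773361 0.01318812 0.207     ] M [0.46025308 0.03488172 0.18      ] rM 0.027860032247296374 rT 0.0204448416640772
mark 2.249059050743639 line 2.1571278047378355 tipC 2.2319285888254248 tip->mark 2.296233981987588
120 [201.11666667 291.86666667] 277 [241.06137184 305.31768953] [224 292] [259 317]
-0.9442444698185619 [0.47000989 0.02127914]
[0.4598376  0.03537152]
dial c [0.47794213 0.01072118] 1.967338833104478e-06
mark 2.2042736105537633 0.030584524154438433
```

Call:
carry_out(
  motion=[
    [[0.011, 0.016, 0], 0],
    [[0.011, 0.016, 0], 0],
  ],
)

```text
time_s: 6.3
ee_pos: [0.4776, 0.0137, 0.1835]
eef_rot: [-3.139, 0.0, 1.675]
force: [-6.8, -1.3, 5.2]
grip_width: 0.0453
grip_force: 40.0
```

Call:
carry_out(
  motion=[
    [[0, 0, 0], 0],
    [[0, 0, 0], 0],
    [[0, 0, 0], 0],
    [[0, 0, 0], 0],
    [[0, 0, -0.2], 0],
    [[0, 0, -0.45], 0],
    [[-0.2, 0, -0.7], 0],
    [[-0.2, 0, -0.7], 0],
    [[-0.2, 0, -0.7], 0],
  ],
  hand=-1,
)

```text
time_s: 7.2
ee_pos: [0.4828, -0.027, 0.3244]
eef_rot: [3.139, 0.001, 1.673]
force: [0.1, -0.3, -0.9]
grip_width: 0.0942
grip_force: 0.0
```

```bash
python3 look.py pics/w3.png
```

```text
knob_axis 0.85 [317.2 160.3] [0.478  0.0101 0.207 ] 0.2959785
lock_mark 0.71 [300.  129.6] [0.458  0.0358 0.18  ] 0.31482697
stem_top 0.95 [358.4 283. ] [ 0.5304 -0.1036  0.217 ] 0.31409502
collar_grip 0.83 [355.4 273.3] [ 0.5295 -0.1023  0.199 ] 0.3114808
hook_stand 0.69 [329.  187.7] [ 0.5035 -0.0529  0.    ] 0.34988287
{'time_s': np.float64(7.5), 'qpos': array([-0.129,  0.084,  1.51 ,  0.   ,  1.55 , -0.234]), 'ee_pos': array([ 0.482, -0.026,  0.322]), 'eef_rot': array([-3.14 , -0.   ,  1.676]), 'force': array([-0.397, -0.04 , -0.168]), 'moment': array([-0.081,  0.05 ,  0.004]), 'grip_width': np.float64(0.094)}
[0.4751401  0.04080317 0.50096417]
```

View pics/w3.png

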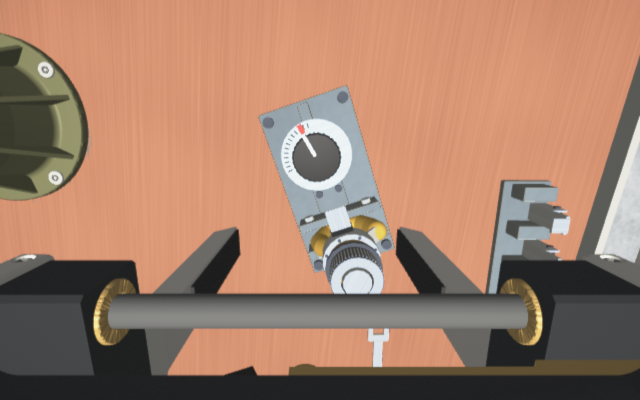

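```bash
python3 - <<'E'
from h import *
im=cv2.imread("pics/w3.png");hsv=cv2.cvtColor(im,cv2.COLOR_BGR2HSV)
pick=lambda m,x0,y0,x1,y1:(lambda p:p[(p[:,0]>=x0)&(p[:,0]<=x1)&(p[:,1]>=y0)&(p[:,1]<=y1)])(np.argwhere(m)[:,::-1])
red=pick((hsv[...,1]>100)&((hsv[...,0]<6)|(hsv[...,0]>172))&(hsv[...,2]>120),293,120,308,139)
w=pick((hsv[...,2]>150)&(hsv[...,1]<70),302,136,318,156)
print(len(red),red.mean(0),len(w),w.mean(0),w.min(0),w.max(0))
P=lambda px,z:np.array([atz("wrist",p,z)[:2] for p in px])
W=P(w,.207);v=np.linalg.svd(W-W.mean(0))[2][0];v=v*np.sign(v[1])
R=P(red,.18).mean(0)
sv=(hsv[...,2]>205)&(hsv[...,1]<30);pts=[]
for c in range(286,347):
    r=np.flatnonzero(sv[112:156,c])
    if len(r): pts.append(atz("wrist",(c,112+r[0]),.179)[:2])
pts=np.array(pts)
from scipy.optimize import least_squares
s=least_squares(lambda x:np.linalg.norm(pts-x,axis=1)-.036,[.477,.012],loss="soft_l1",f_scale=5e-4);m=R-s.x
print("dial",s.x,s.cost,"mark",np.arctan2(m[1],m[0]),np.linalg.norm(m),"line",np.arctan2(v[1],v[0]),"Wc",np.arctan2(*((W.mean(0)-s.x)[::-1])))
E
```

```text
38 [300.68421053 128.81578947] 108 [308.99074074 145.83333333] [302 136] [316 156]
dial [0.47697256 0.01189703] 6.2959320088733115e-06 mark 2.204130855817012 0.030680364781411985 line 2.215439982102452 Wc 2.199038186035161
```

Call:
carry_out(
  motion=[
    [[-0.1, 0.05, 0], -0.023],
    [[-0.2, 0.1, 0], -0.046],
    [[-0.3, 0.15, 0], -0.069],
    [[-0.42, 0.195, 0], -0.092],
    [[-0.42, 0.195, 0], -0.115],
    [[-0.42, 0.195, 0], -0.138],
    [[-0.42, 0.195, 0], -0.161],
    [[-0.42, 0.195, 0.1], -0.184],
    [[-0.42, 0.195, 0.2], -0.207],
    [[-0.42, 0.195, 0.3], -0.23],
    [[-0.42, 0.195, 0.4], -0.24],
    [[-0.42, 0.195, 0.4], -0.24],
  ],
)

```text
time_s: 8.7
ee_pos: [0.5289, -0.1049, 0.2405]
eef_rot: [3.14, -0.005, -3.099]
force: [-0.3, -0.4, -0.5]
grip_width: 0.0941
grip_force: 0.0
```

Call:
carry_out(
  motion=[
    [[0, 0, 0.14], 0],
    [[0, 0, 0.27], 0],
    [[0, 0, 0.27], 0],
    [[0, 0, 0.27], 0],
  ],
)

```text
time_s: 9.1
ee_pos: [0.5303, -0.1055, 0.1907]
eef_rot: [-3.141, 0.001, -3.101]
force: [0.6, -0.0, 0.8]
grip_width: 0.0938
grip_force: 0.0
```

Call:
carry_out(
  motion=[
    [[0, 0, 0], 0],
    [[0, 0, 0], 0],
    [[0, 0, 0], 0],
    [[0, 0, 0], 0],
    [[0, 0, 0], 0],
    [[0, 0, 0], 0],
    [[0, 0, 0], 0],
  ],
  hand=1,
  force=15,
)

```text
time_s: 9.8
ee_pos: [0.53, -0.1058, 0.1897]
eef_rot: [-3.141, 0.0, -3.1]
force: [-0.7, -2.2, 1.7]
grip_width: 0.0542
grip_force: 15.0
```

Call:
carry_out(
  motion=[
    [[0, 0, 0.008], 0],
    [[0, 0, 0.016], 0],
    [[0, 0, 0.022], 0],
    [[0, 0, 0.022], 0],
    [[0, 0, 0.022], 0],
  ],
)

```text
time_s: 10.3
ee_pos: [0.5306, -0.1058, 0.1875]
eef_rot: [-3.14, 0.004, -3.1]
force: [-5.1, -0.1, 20.4]
grip_width: 0.0538
grip_force: 15.0
```

Call:
carry_out(
  motion=[
    [[0, 0, 0], 0.018],
    [[0, 0, 0], 0.036],
    [[0, 0, 0], 0.054],
    [[0, 0, 0], 0.07],
  ],
)

```text
time_s: 10.7
ee_pos: [0.5314, -0.1059, 0.1876]
eef_rot: [3.141, 0.006, 2.739]
force: [1.7, -0.7, 19.8]
grip_width: 0.0542
grip_force: 15.0
```

Call:
carry_out(
  motion=[
    [[0, 0, 0], 0.018],
    [[0, 0, 0], 0.036],
    [[0, 0, 0], 0.054],
    [[0, 0, 0], 0.07],
  ],
)

```text
time_s: 11.1
ee_pos: [0.5314, -0.1059, 0.1876]
eef_rot: [3.138, 0.005, 2.299]
force: [1.6, -0.4, 18.4]
grip_width: 0.0543
grip_force: 15.0
```

Call:
carry_out(
  motion=[
    [[0, 0, 0], 0.018],
    [[0, 0, 0], 0.036],
    [[0, 0, 0], 0.054],
    [[0, 0, 0], 0.07],
  ],
)

```text
time_s: 11.5
ee_pos: [0.5316, -0.1056, 0.1873]
eef_rot: [3.136, 0.003, 1.859]
force: [5.5, 1.2, 13.1]
grip_width: 0.054
grip_force: 15.0
```

Call:
carry_out(
  motion=[
    [[0, 0, 0], 0.018],
    [[0, 0, 0], 0.036],
    [[0, 0, 0], 0.054],
    [[0, 0, 0], 0.07],
  ],
)

```text
time_s: 11.9
ee_pos: [0.5303, -0.1055, 0.1854]
eef_rot: [3.14, -0.0, 1.419]
force: [0.9, -0.7, 2.6]
grip_width: 0.0536
grip_force: 15.0
```

```bash
cat > st.py <<'E'
from h import *
o=ctrl.get_obs();print({k:np.round(o[k],4) for k in("time_s","qpos","ee_pos","eef_rot","force","moment","grip_width")})
E
python3 st.py
```

```text
{'time_s': np.float64(11.9), 'qpos': array([-2.6430e-01,  2.9550e-01,  1.5745e+00,  3.0000e-04,  1.2704e+00,
       -1.1290e-01]), 'ee_pos': array([ 0.5303, -0.1055,  0.1854]), 'eef_rot': array([ 3.1404e+00, -2.0000e-04,  1.4193e+00]), 'force': array([ 0.9281, -0.6646,  2.6187]), 'moment': array([-0.2577, -0.1884,  0.1173]), 'grip_width': np.float64(0.0536)}
```

Call:
carry_out(
  motion=[
    [[0, 0, 0.01], 0],
    [[0, 0, 0.02], 0],
    [[0, 0, 0.02], 0],
    [[0, 0, 0.02], 0],
  ],
)

```text
time_s: 12.3
ee_pos: [0.5302, -0.1056, 0.1813]
eef_rot: [3.14, -0.0, 1.427]
force: [3.2, 0.3, 5.6]
grip_width: 0.0536
grip_force: 15.0
```

```bash
python3 st.py
```

```text
{'time_s': np.float64(12.3), 'qpos': array([-2.6440e-01,  2.9930e-01,  1.5795e+00,  3.0000e-04,  1.2617e+00,
       -1.2050e-01]), 'ee_pos': array([ 0.5302, -0.1056,  0.1813]), 'eef_rot': array([ 3.1404e+00, -2.0000e-04,  1.4268e+00]), 'force': array([3.152 , 0.2523, 5.6131]), 'moment': array([-0.1543, -0.3711, -0.089 ]), 'grip_width': np.float64(0.0536)}
```

Call:
carry_out(
  motion=[
    [[0, 0, 0.01], 0],
    [[0, 0, 0.02], 0],
    [[0, 0, 0.03], 0],
    [[0, 0, 0.04], 0],
    [[0, 0, 0.05], 0],
    [[0, 0, 0.055], 0],
    [[0, 0, 0.055], 0],
    [[0, 0, 0.055], 0],
  ],
)

```text
time_s: 13.1
ee_pos: [0.5304, -0.1057, 0.1722]
eef_rot: [3.139, 0.0, 1.426]
force: [-6.2, 0.7, 23.6]
grip_width: 0.054
grip_force: 15.0
```

```bash
python3 st.py
```

```text
{'time_s': np.float64(13.1), 'qpos': array([-0.2644,  0.3073,  1.5911, -0.    ,  1.2406, -0.1199]), 'ee_pos': array([ 0.5304, -0.1057,  0.1722]), 'eef_rot': array([3.1390e+00, 3.0000e-04, 1.4262e+00]), 'force': array([-6.2482,  0.6708, 23.5975]), 'moment': array([ 0.0993,  1.3232, -0.0941]), 'grip_width': np.float64(0.054)}
```

Call:
carry_out(
  motion=[
    [[0, 0, 0.005], 0],
    [[0, 0, 0.008], 0],
    [[0, 0, 0.008], 0],
    [[0, 0, 0.008], 0],
    [[0, 0, 0.008], 0],
    [[0, 0, 0.008], 0],
  ],
)

```text
time_s: 13.7
ee_pos: [0.5304, -0.1057, 0.1712]
eef_rot: [3.139, 0.0, 1.426]
force: [-8.5, 2.8, 29.4]
grip_width: 0.0541
grip_force: 18.0
```

```bash
python3 st.py; python3 look.py pics/w4.png; python3 - <<'E'
from h import *
im,d=camera("scene");cv2.imwrite("pics/s4.png",im)
a=cv2.resize(im[150:280,230:390],(480,390),interpolation=2)
w=cv2.imread("pics/w4.png")[80:400,150:490]
w=cv2.resize(w,(310,292));cv2.imwrite("pics/c4.png",np.hstack([a,cv2.copyMakeBorder(w,0,98,0,0,0)]))
E
```

```text
{'time_s': np.float64(13.7), 'qpos': array([-2.6450e-01,  3.0810e-01,  1.5925e+00, -1.0000e-04,  1.2380e+00,
       -1.1990e-01]), 'ee_pos': array([ 0.5304, -0.1057,  0.1712]), 'eef_rot': array([3.1387e+00, 5.0000e-04, 1.4262e+00]), 'force': array([-8.4852,  2.8145, 29.3741]), 'moment': array([ 0.209 ,  1.9615, -0.0348]), 'grip_width': np.float64(0.0541)}
knob_axis 0.73 [148.7  22.5] [0.4778 0.0109 0.207 ] 0.12934181
stem_top 0.85 [319.8 280.5] [ 0.531  -0.1079  0.217 ] 0.1461949
hook_stand 0.82 [286.5 139.8] [ 0.5055 -0.0492  0.    ] 0.32970008
{'time_s': np.float64(14.0), 'qpos': array([-0.265,  0.308,  1.592, -0.   ,  1.238, -0.12 ]), 'ee_pos': array([ 0.53 , -0.106,  0.171]), 'eef_rot': array([3.139, 0.   , 1.426]), 'force': array([-8.241,  1.828, 29.733]), 'moment': array([ 0.242,  1.988, -0.025]), 'grip_width': np.float64(0.054)}
[ 0.5392942  -0.03950999  0.34974603]
```

View pics/c4.png

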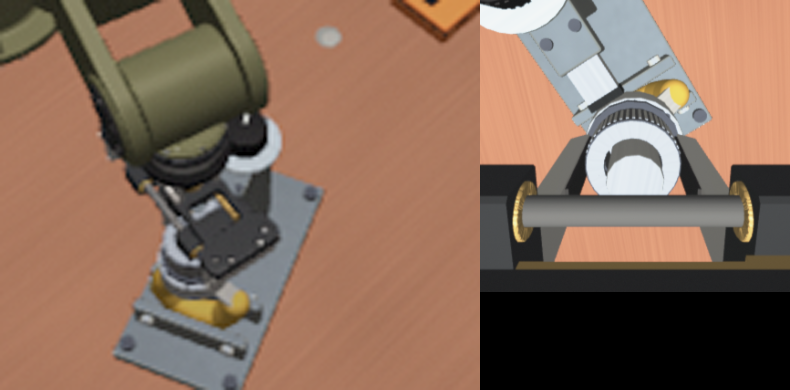

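```bash
python3 - <<'E'
from h import *
im,d=camera("wrist")
i=camera_info("wrist");K=np.array(i["camera_matrix"])
from scipy.spatial.transform import Rotation as R
A=R.from_euler('xyz',i["attitude"]).as_matrix();o=np.array(i["origin"])
v,u=np.mgrid[190:300,255:385];P=(np.linalg.inv(K)@np.stack([u.ravel(),v.ravel(),np.ones(u.size)])*d[190:300,255:385].ravel()).T@A.T+o
r=np.hypot(P[:,0]-.5305,P[:,1]+.106)
h,e=np.histogram(P[r<.04][:,2],bins=np.arange(.16,.225,.002));print([(round(a,3),n) for a,n in zip(e,h) if n>20])
E
```

```text
[(np.float64(0.16), np.int64(27)), (np.float64(0.162), np.int64(172)), (np.float64(0.164), np.int64(236)), (np.float64(0.166), np.int64(58)), (np.float64(0.168), np.int64(315)), (np.float64(0.17), np.int64(644)), (np.float64(0.172), np.int64(60)), (np.float64(0.174), np.int64(85)), (np.float64(0.176), np.int64(111)), (np.float64(0.178), np.int64(116)), (np.float64(0.18), np.int64(113)), (np.float64(0.182), np.int64(123)), (np.float64(0.184), np.int64(136)), (np.float64(0.186), np.int64(136)), (np.float64(0.188), np.int64(141)), (np.float64(0.19), np.int64(210)), (np.float64(0.192), np.int64(191)), (np.float64(0.194), np.int64(276)), (np.float64(0.196), np.int64(688)), (np.float64(0.198), np.int64(3383)), (np.float64(0.2), np.int64(204)), (np.float64(0.202), np.int64(163)), (np.float64(0.204), np.int64(148)), (np.float64(0.206), np.int64(165)), (np.float64(0.208), np.int64(167)), (np.float64(0.21), np.int64(164)), (np.float64(0.212), np.int64(168)), (np.float64(0.214), np.int64(781)), (np.float64(0.216), np.int64(1788)), (np.float64(0.218), np.int64(77)), (np.float64(0.22), np.int64(73)), (np.float64(0.222), np.int64(63))]
```

```bash
python3 -c "
from station import ctrl
print(ctrl.hand_in())"
```

```text
the job is handed in; nothing more can be done
None
```

I turned the clamp knob onto the red mark first. I then keyed the collar over the cross pin and pushed it fully home (its top measured at about 199 mm, as expected when seated), and handed the job in with the arm still pressing it down at about 29 N.

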